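Snap-test three guard latches and pull the one with the wrong spring

ROBOT

A 7-joint arm with a two-finger parallel gripper is mounted at the origin on a cart in front of the work surface, level with it; the furniture and walls round the work are solid. World frame = base frame: x ahead of the robot, y to its left, z up, the work surface at z = 0. Lengths are in m, angles in rad, forces in N, time in s.
With the tool pointing down it reaches from about 0.425 to 0.825 m from the base axis. Payload 3.6 kg.
Tool frame: the origin (TCP) lies at the very end of the fingers, on their centre line; the grasp point (between the pads) lies 19 mm behind it (ctrl.hold_point_z is the distance from the TCP to the grasp point, in m); z points along the fingers, y is the line along which they close (so a half turn about z gives the same grasp; the last joint's range is limited). The gripper opens to 93 mm and grips with 3 to 60 N. Pads are 15 mm wide; open, the fingers measure 128 mm over their backs; the gripper's body (75 mm by 188 mm) begins 65 mm behind the grasp point.
Start: joints at [-1.161, 0.615, -0.013, 1.423, 0.008, 1.103, -0.04], TCP at [0.274, 0.589, 0.193] pointing down, gripper open.
Joint ranges: [-3.12, 3.12], [-0.3, 2.06], [-1.34, 1.32], [0.26, 2.42], [-1.36, 4.5], [0.01, 1.98], [-2.84, 2.84]. Speed limits (rad/s): [2.79, 2.79, 3.14, 3.14, 3.14, 3.14, 3.14].

INTERFACE

Orientations are given as a rotation vector (axis times angle).
In Python, from workcell import ctrl, snapshot, camera_params gives the robot as it stands.
- The arm moves only by the tool apply_moves, never from a script. Its argument "deltas" is a list of rows, each a list of 7 numbers: the gripper's target within -1 to 1 (shut at 1, half-way at 0, fully open at -1), then the shift along the tool's x, y, z in mm, then the turn, a rotation vector about the tool's x, y, z in degrees. A call has exactly 8 rows; each row is the pose to reach, as a shift and turn from the pose commanded when the call began, along the tool's axes at that moment; what a row does not reach only later rows make up. A row lasts 1/12 s, in which the tool goes at most 41.7 mm and 7.16 degrees, less where a joint would pass 70% of its speed; a pose out of reach is approached as far as the arm can. A call with a gripper value outside its range is refused whole. The fingers move at their own pace and stop on an object; the grip force is fixed at half the most. Time passes only in rows, so rows that repeat a pose let the fingers close, or fill a call up. It gives the time, the measured TCP pose, the force, the opening and the grip force at its end, in the units of the state.
- ctrl.get_state(): the state, without advancing time (a new reading comes with each control period).
- snapshot(name): name is "side" or "top"; returns (picture, depth): 420x560x3 uint8, red, green, blue; 420x560 float32, m along the optical axis (not along the pixel's ray), 0 where there is no reading.
- camera_params(name): a dict with "camera_matrix" (3x3 intrinsics, pixels), "origin" and "attitude" of the camera in the world. Camera axes: x right, y down, z forward; pixel columns grow to the right and rows downward; lengths in m; the calibration is good to about 2 mm. A picture is of the moment at which its call begins. camera_params takes no time and is no camera call.
- ctrl.sign_off(): hands the job in; it is judged then, once.
The state is a dict: "clock": time; "joint_pos": joint angles; "qd": joint speeds; "effort": joint torques, N m; "position": TCP position; "eef_rot": TCP orientation; "contact_force": force on the tool from outside, world axes, zero at the start; "ft_torque": the same for the moment, N m; "opening": opening from 0.0 (shut) to 1.0 (fully open); "grasp_force": force on a finger pad.
Only numpy, scipy, OpenCV 4.12 (cv2) and the standard library are available. Lean on these libraries where they do the work, as an engineer would, in place of code of your own. Each camera call takes 0.05 s, during which the arm holds its last target. There are 200 camera calls.

TASK

Three overhauled guard latches lie in the wooden jig with their levers up, and one of them was fitted with the wrong spring: press the levers down until they click shut, but put no more than about 12 newtons on any lever; one that has not gone over by then is out of limits. Leave the two sound latches snapped shut in their nests, and set the faulty one, its lever still up, gently down flat in the grey steel reject tray. Leave everything else on the bench where it is.

Things in the scene. Friction and masses are not known exactly. Their poses are not given: they have to be found in the camera images.
- jig: wooden holding board lying fixed on the bench, 132 x 250 x 10 mm, origin under its centre, x away from the robot, y along its length. Three nests side by side, 84 mm apart along y (at y = -84, 0, +84 mm): low aluminium rails and end stops, 5 to 6 mm high, hold a latch with 1.5 mm play; a latch lifts straight out upwards.
- tray: open grey sheet-steel reject tray fixed on the bench, 160 (x) x 190 (y) mm outside, walls 3 mm thick and 26 mm high, inner floor 3 mm above its origin; origin under its centre, z up. A fixed white toggle-clamp fixture with a red lever, about 0.1 m high, stands on the bench between jig and tray: carry things over it, well clear.
- latch_a: one of three fold-down guard latches that look alike, about 0.37 kg, each lying in a nest (which latch is in which nest varies). Origin under the centre of its 90 (x) x 40 (y) x 6 mm base plate, z up; the lever's free end points to its -x, its pivot pin lies along y at x = 36 mm, z = 26 mm. Two upright cheeks, 30 mm over their outsides in y, from x = 10 to 45 mm and z = 6 to 36 mm; gripped across them it can be lifted.
- latch_a_mid (a point): point half-way up between the two cheeks of that latch: x = 22.5, y = 0, z = 21 mm in the latch's frame, same axes; the place to grip it, across y, with the fingertips just clear of the base plate.
- latch_a_pad (a point): middle of the upper face of the black ribbed thumb pad (30 x 22 mm) on that latch's steel lever, 55 mm out from the pivot pin; moves with the lever: 57 mm above the latch's underside when the lever is up, 31 mm when shut.
- latch_a_lever (a joint): angle of that lever, rad: 0 = up (30 degrees above level, where its spring holds it), 0.5 = folded down and shut. Pressed down on the pad, the resistance builds up to about 0.26 rad, then falls away; past 0.40 rad (pad about 37 mm above the underside) the lever snaps shut by itself and stays. A sound latch goes over at 5 to 10 N on the pad; the one with the wrong spring needs more than 20 N and springs back up when let go.
- latch_b: one of three fold-down guard latches that look alike, about 0.37 kg, each lying in a nest (which latch is in which nest varies). Origin under the centre of its 90 (x) x 40 (y) x 6 mm base plate, z up; the lever's free end points to its -x, its pivot pin lies along y at x = 36 mm, z = 26 mm. Two upright cheeks, 30 mm over their outsides in y, from x = 10 to 45 mm and z = 6 to 36 mm; gripped across them it can be lifted.
- latch_b_mid (a point): point half-way up between the two cheeks of that latch: x = 22.5, y = 0, z = 21 mm in the latch's frame, same axes; the place to grip it, across y, with the fingertips just clear of the base plate.
- latch_b_pad (a point): middle of the upper face of the black ribbed thumb pad (30 x 22 mm) on that latch's steel lever, 55 mm out from the pivot pin; moves with the lever: 57 mm above the latch's underside when the lever is up, 31 mm when shut.
- latch_b_lever (a joint): angle of that lever, rad: 0 = up (30 degrees above level, where its spring holds it), 0.5 = folded down and shut. Pressed down on the pad, the resistance builds up to about 0.26 rad, then falls away; past 0.40 rad (pad about 37 mm above the underside) the lever snaps shut by itself and stays. A sound latch goes over at 5 to 10 N on the pad; the one with the wrong spring needs more than 20 N and springs back up when let go.
- latch_c: one of three fold-down guard latches that look alike, about 0.37 kg, each lying in a nest (which latch is in which nest varies). Origin under the centre of its 90 (x) x 40 (y) x 6 mm base plate, z up; the lever's free end points to its -x, its pivot pin lies along y at x = 36 mm, z = 26 mm. Two upright cheeks, 30 mm over their outsides in y, from x = 10 to 45 mm and z = 6 to 36 mm; gripped across them it can be lifted.
- latch_c_mid (a point): point half-way up between the two cheeks of that latch: x = 22.5, y = 0, z = 21 mm in the latch's frame, same axes; the place to grip it, across y, with the fingertips just clear of the base plate.
- latch_c_pad (a point): middle of the upper face of the black ribbed thumb pad (30 x 22 mm) on that latch's steel lever, 55 mm out from the pivot pin; moves with the lever: 57 mm above the latch's underside when the lever is up, 31 mm when shut.
- latch_c_lever (a joint): angle of that lever, rad: 0 = up (30 degrees above level, where its spring holds it), 0.5 = folded down and shut. Pressed down on the pad, the resistance builds up to about 0.26 rad, then falls away; past 0.40 rad (pad about 37 mm above the underside) the lever snaps shut by itself and stays. A sound latch goes over at 5 to 10 N on the pad; the one with the wrong spring needs more than 20 N and springs back up when let go.
- hex_key: steel hex key, 31 x 76 x 4 mm, lying about on the bench, not part of the job; origin under its centre.
- bearing: small ball bearing, 26 mm across, 8 mm high, lying about on the bench, not part of the job; origin under its centre.
- pinion: steel pinion, 25 mm across, 20 mm high, lying about on the bench, not part of the job; origin under its centre.
- chuck: drill chuck standing upright, 43 mm across, 51 mm high, lying about on the bench, not part of the job; origin under its centre.
- spanner: open-ended spanner, 23 x 161 x 5 mm, lying about on the bench, not part of the job; origin under its centre.
- marker: marker pen, 128 x 12 mm, lying about on the bench, not part of the job; origin under its centre.

How it is judged:
At the end, for the whole second after the job is handed in: Two latches are shut (lever beyond 0.46 rad) and within 6 mm of where they lay in their nests, level; the third stands level (within 0.1 rad) on the reject tray's floor, its middle inside the walls, its lever up (under 0.15 rad); all at rest (((value of joint latch_a_lever below 0.15 rad and x of latch_a_mid in the frame of tray between -0.075 and 0.075 m and y of latch_a_mid in the frame of tray between -0.09 and 0.09 m and z of latch_a_mid in the frame of tray between 0.019 and 0.03 m and angle between latch_a_mid's own z axis and vertical below 0.1 rad and value of joint each of latch_b_lever, latch_c_lever above 0.46 rad and distance of each of latch_b_mid, latch_c_mid from where it was at the start of the episode below 0.006 m and angle between each of latch_b_mid, latch_c_mid's own z axis and vertical below 0.08 rad) or (value of joint latch_b_lever below 0.15 rad and x of latch_b_mid in the frame of tray between -0.075 and 0.075 m and y of latch_b_mid in the frame of tray between -0.09 and 0.09 m and z of latch_b_mid in the frame of tray between 0.019 and 0.03 m and angle between latch_b_mid's own z axis and vertical below 0.1 rad and value of joint each of latch_a_lever, latch_c_lever above 0.46 rad and distance of each of latch_a_mid, latch_c_mid from where it was at the start of the episode below 0.006 m and angle between each of latch_a_mid, latch_c_mid's own z axis and vertical below 0.08 rad) or (value of joint latch_c_lever below 0.15 rad and x of latch_c_mid in the frame of tray between -0.075 and 0.075 m and y of latch_c_mid in the frame of tray between -0.09 and 0.09 m and z of latch_c_mid in the frame of tray between 0.019 and 0.03 m and angle between latch_c_mid's own z axis and vertical below 0.1 rad and value of joint each of latch_a_lever, latch_b_lever above 0.46 rad and distance of each of latch_a_mid, latch_b_mid from where it was at the start of the episode below 0.006 m and angle between each of latch_a_mid, latch_b_mid's own z axis and vertical below 0.08 rad)) and linear speed of each of latch_a, latch_b, latch_c below 0.02 m/s); the robot touches nothing.
It fails at once if a lever was loaded with more than 18 N (contact force between anything else and latch_a_lever above 18 N or contact force between anything else and latch_b_lever above 18 N or contact force between anything else and latch_c_lever above 18 N).
It fails at once if a latch was dropped or thrown into the tray (faster than 0.45 m/s just over its floor) ((linear speed of latch_a above 0.45 m/s and z of latch_a_mid in the frame of tray below 0.055 m and horizontal distance between latch_a_mid and tray below 0.13 m) or (linear speed of latch_b above 0.45 m/s and z of latch_b_mid in the frame of tray below 0.055 m and horizontal distance between latch_b_mid and tray below 0.13 m) or (linear speed of latch_c above 0.45 m/s and z of latch_c_mid in the frame of tray below 0.055 m and horizontal distance between latch_c_mid and tray below 0.13 m)).
It fails at once if another thing on the bench was moved more than 30 mm (distance of any of hex_key, bearing, pinion, chuck, spanner, marker from where it was at the start of the episode above 0.03 m).
It also fails if it takes over 58 s, if anything falls off the work surface, if the arm or the gripper's body presses on something with over 40 N, if the wrist force passes 120 N, or if a joint passes its speed limit or range.

## Working session

There is one attempt and no reset: what is moved stays moved. The work goes in short steps, Python scripts to look and compute and a tool call to move; the robot and the scene stay as the last step left them, time stands still between calls to the robot, and variables do not carry over. Pictures are saved under pics/ and viewed, at most 13 in all, crops included, and the job is handed in when it is done.

Besides the shell and the picture viewer there is one more tool, called as a command line: name --pt "numbers of a row" for each row, then --argument value for the rest. apply_moves: Moves the arm, as the interface text tells. Its arguments: {"type":"object","properties":{"deltas":{"type":"array"}},"required":["deltas"]}

```bash
mkdir -p pics; python3 - <<'E'
from workcell import ctrl, snapshot, camera_params
import cv2,numpy as np
for n in("top","side"):
    p,d=snapshot(n); cv2.imwrite(f"pics/{n}0.png",p[:,:,::-1]); np.savez(f"{n}0.npz",p=p,d=d)
    c=camera_params(n); print(n,c)
print(ctrl.get_state())
E
```

```text
top {'camera_matrix': array([[477.9729476 ,   0.        , 275.53905554],
       [  0.        , 477.9729476 , 209.83263354],
       [  0.        ,   0.        ,   1.        ]]), 'origin': array([0.3252871 , 0.18262813, 1.32640736]), 'attitude': array([-2.16055834,  2.1309861 , -0.20068038])}
side {'camera_matrix': array([[396.19466178,   0.        , 277.68232503],
       [  0.        , 396.19466178, 210.676968  ],
       [  0.        ,   0.        ,   1.        ]]), 'origin': array([ 0.46938999, -0.75527717,  0.5236002 ]), 'attitude': array([-2.01378368,  0.09441588, -0.05680064])}
{'clock': 0.1, 'joint_pos': array([-1.16150462,  0.61585944, -0.01262971,  1.42472442,  0.0080635 ,
        1.10338411, -0.04040551]), 'qd': array([-0.00036475, -0.00221223, -0.00215191, -0.00487559,  0.00088521,
       -0.0001164 ,  0.00212364]), 'effort': array([ 1.19866389e-03, -4.60040009e+01,  2.10100939e-01, -1.66246605e+01,
       -6.11716532e-02,  1.69155869e-02,  9.48860907e-05]), 'position': array([0.27403356, 0.58856768, 0.19197776]), 'eef_rot': array([-0.67894141, -3.06682253,  0.00356369]), 'contact_force': array([-0.09231646, -0.36151305, -0.2403309 ]), 'ft_torque': array([-0.02350089,  0.01650354, -0.04142244]), 'grasp_force': 0.0, 'opening': 1.0015569519189769}
```

View pics/top0.png

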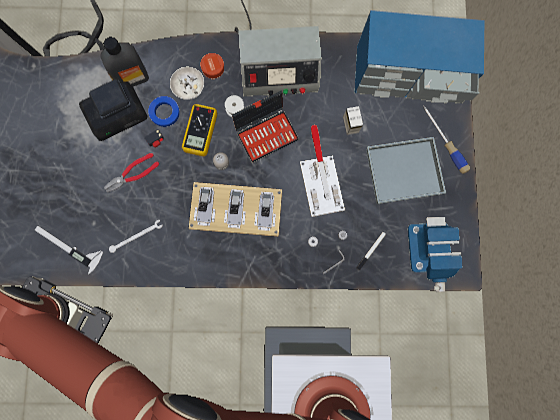

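View pics/side0.png

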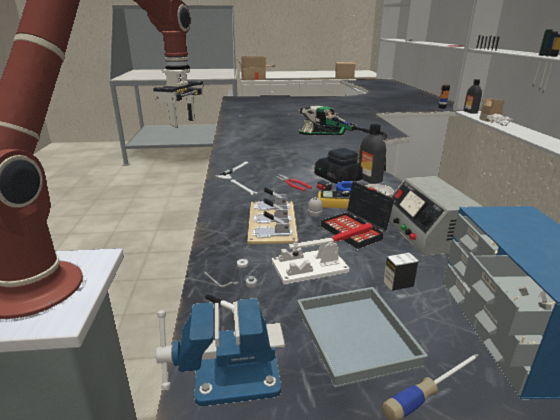

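```bash
cat > h.py <<'E'
import numpy as np,cv2
from workcell import camera_params
from scipy.spatial.transform import Rotation as R
def px2w(n,u,v,z=None,d=None):
    c=camera_params(n);K=c['camera_matrix'];A=R.from_rotvec(c['attitude']).as_matrix();o=c['origin']
    r=A@np.linalg.solve(K,[u,v,1.])
    return o+r*(d if z is None else (z-o[2])/r[2])
E
python3 - <<'E'
from h import *
f=np.load("top0.npz");p,d=f['p'],f['d']
a=cv2.resize(p[172:247,180:292],None,fx=7,fy=7,interpolation=cv2.INTER_CUBIC)
cv2.imwrite("pics/jig.png",a[:,:,::-1])
for u,v in[(204,197),(235,200),(267,202),(204,218),(236,222),(267,224),(236,190),(404,170),(370,148),(437,138),(445,192),(378,202),(325,185),(316,128),(221,160)]:
    print(u,v,px2w("top",u,v,d=d[v,u]).round(3))
E
```

```text
204 197 [0.57  0.35  0.048]
235 200 [0.562 0.266 0.05 ]
267 202 [0.558 0.179 0.051]
204 218 [0.517 0.352 0.017]
236 222 [0.508 0.264 0.012]
267 224 [0.503 0.178 0.013]
236 190 [0.597 0.266 0.016]
404 170 [ 0.668 -0.214 -0.002]
370 148 [ 0.726 -0.113  0.017]
437 138 [ 0.766 -0.315 -0.004]
445 192 [ 0.599 -0.319  0.026]
378 202 [ 0.569 -0.131  0.019]
325 185 [0.604 0.023 0.068]
316 128 [0.758 0.049 0.087]
221 160 [0.672 0.306 0.054]
```

View pics/jig.png

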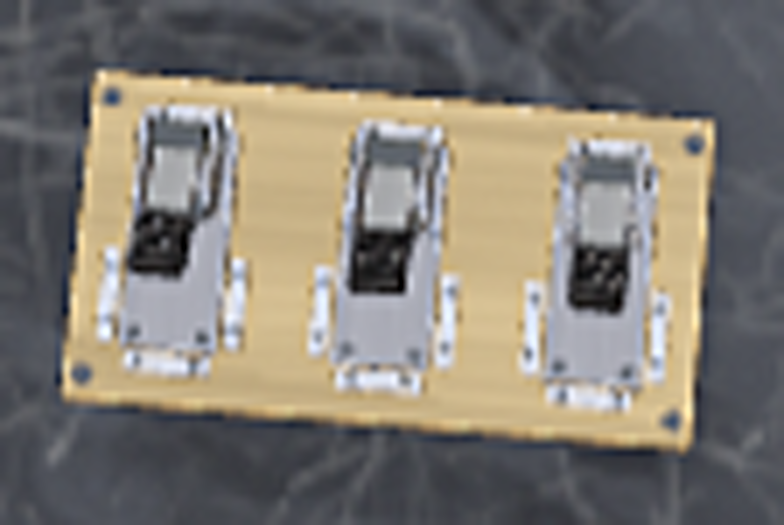

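The crop shows the three latches with levers up. The pads are at crop pixels (160,243), (380,262) and (598,278), and the jig corners at (97,70), (713,120), (690,450) and (63,400).

```bash
python3 - <<'E'
from h import *
c=lambda x,y,z:px2w("top",180+(x+.5)/7-.5,172+(y+.5)/7-.5,z=z)
C=[c(*q,.01) for q in[(97,70),(713,120),(690,450),(63,400)]]
ctr=sum(C)/4; ax=(C[0]+C[1]-C[2]-C[3])[:2]; ay=(C[0]+C[3]-C[1]-C[2])[:2]
print("jig",ctr,np.linalg.norm(ax)/2,np.linalg.norm(ay)/2,np.arctan2(ax[1],ax[0]),np.arctan2(-ay[0],ay[1]))
yaw=np.arctan2(-ay[0],ay[1]);Rz=np.array([[np.cos(yaw),-np.sin(yaw)],[np.sin(yaw),np.cos(yaw)]])
for P in[(160,243),(380,262),(598,278)]:
    w=c(*P,.067);print("pad",w,Rz.T@(w-ctr)[:2])
for P in[(168,349),(378,366),(590,382)]:
    w=c(*P,.016);print("front edge",w,Rz.T@(w-ctr)[:2])
for P in[(188,109),(402,126),(611,144)]:
    w=c(*P,.046);print("cheek far top",w,Rz.T@(w-ctr)[:2])
f=np.load("top0.npz");d=f['d']
# height map around left pads
for u0,v0 in[(203,206),(235,209),(266,211)]:
  z=[[px2w("top",u,v,d=d[v,u])[2]*1000 for u in range(u0-6,u0+7,2)] for v in range(v0-20,v0+14,2)]
  print(np.array(z).astype(int)) if u0==235 else 0
T=[px2w("top",u,v,z=.026) for u,v in[(368,148),(437,137),(446,192),(377,203)]]
print("tray",T)
from workcell import ctrl
s=ctrl.get_state();print(R.from_rotvec(s['eef_rot']).as_matrix().round(3))
E
```

```text
jig [0.54570511 0.26630325 0.01      ] 0.13366079341731074 0.24813005967395904 -0.05929744982697569 -0.06569485260467825
pad [0.54081865 0.35068697 0.067     ] [-0.0104155   0.08388091]
pad [0.53480464 0.26689324 0.067     ] [-0.01091569 -0.00012687]
pad [0.52992976 0.18377647 0.067     ] [-0.01032364 -0.08338437]
front edge [0.50721901 0.35279154 0.016     ] [-0.04408083  0.08377521]
front edge [0.50170403 0.27000808 0.016     ] [-0.04414937  0.00080828]
front edge [0.49659146 0.18633603 0.016     ] [-0.04375805 -0.08301891]
cheek far top [0.59756301 0.3445632  0.046     ] [0.04660846 0.08149548]
cheek far top [0.59219645 0.26113737 0.046     ] [ 0.04673018 -0.00210269]
cheek far top [0.58639222 0.17954356 0.046     ] [ 0.04629491 -0.08390152]
[[  11   14   18   14   10    4    9]
 [   7   45   43   39   43   38   43]
 [  14   45   42   46   47   44   46]
 [   7   48   38   39   42   41   45]
 [  14   39   42   45   54   17   41]
 [  13   38   47   44   50   17   34]
 [  18   33   51   51   50   28   19]
 [  19   21   55   57   59   27   16]
 [  17   58   64   62   61   23   14]
 [  15   61   65   66   68   13   18]
 [  20   67   67   71   67   12   17]
 [  17   68   72   73   70   15   15]
 [  15   66   66   69   69   16   12]
 [  17   14   13   18   18    9   17]
 [  11   15   16   17   16   20   14]
 [  10 1326   11   14   14   16   13]
 [  16   11   14   20   13   15   11]]
tray [array([ 0.72272086, -0.10498477,  0.026     ]), array([ 0.75898856, -0.30346164,  0.026     ]), array([ 0.59921249, -0.32185368,  0.026     ]), array([ 0.56478871, -0.12696517,  0.026     ])]
[[-0.907  0.422 -0.001]
 [ 0.422  0.907 -0.002]
 [ 0.    -0.002 -1.   ]]
```

apply_moves --pt "1 -30 -9 0 0 0 -3" --pt "1 -70 -21 5 0 0 -7" --pt "1 -110 -34 10 0 0 -11" --pt "1 -150 -46 15 0 0 -15" --pt "1 -190 -58 20 0 0 -19" --pt "1 -230 -70 25 0 0 -21.4" --pt "1 -270 -82 35 0 0 -21.4" --pt "1 -300 -92 40 0 0 -21.4"

```text
clock: 0.77
position: [0.5095, 0.3759, 0.1518]
eef_rot: [-0.101, -3.14, 0.003]
contact_force: [0.4, 0.1, -0.7]
opening: 0.475
grasp_force: 0.0
```

apply_moves --pt "1 -16 -12 25 0 0 0" --pt "1 -32 -24 45 0 0 0" --pt "1 -32 -24 62 0 0 0" --pt "1 -32 -24 67 0 0 0" --pt "1 -32 -24 67 0 0 0" --pt "1 -32 -24 67 0 0 0" --pt "1 -32 -24 67 0 0 0" --pt "1 -32 -24 67 0 0 0"

```text
clock: 1.43
position: [0.538, 0.3548, 0.0875]
eef_rot: [0.095, 3.138, 0.003]
contact_force: [0.4, 0.3, -0.5]
opening: 0.003
grasp_force: 0.0
```

```bash
python3 - <<'E'
from workcell import ctrl, snapshot
from h import *
p,d=snapshot("side");
a=cv2.resize(p[170:255,225:345],None,fx=6,fy=6,interpolation=cv2.INTER_CUBIC); cv2.imwrite("pics/s1.png",a[:,:,::-1])
print(ctrl.get_state()['position'],ctrl.get_state()['contact_force'])
E
```

```text
[0.53802968 0.35451165 0.08743068] [0.15384812 0.0881744  0.16049287]
```

View pics/s1.png

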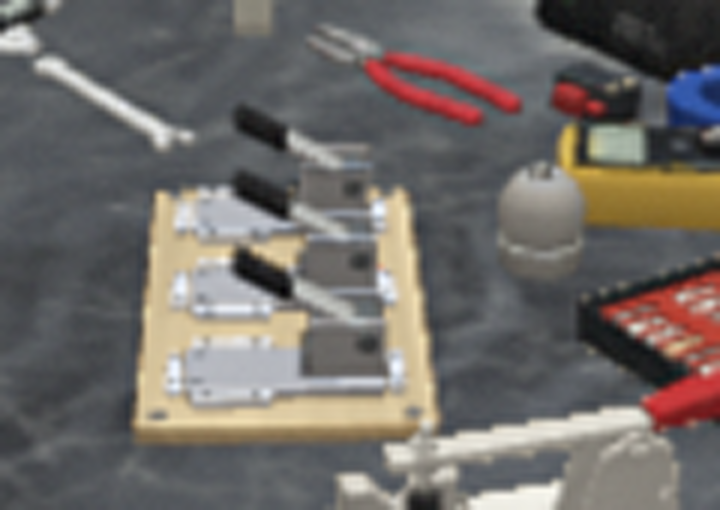

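The gripper doesn't appear above the left latch in this crop, where I expected it. I'll look at the full views of both cameras.

```bash
python3 - <<'E'
from workcell import ctrl, snapshot,camera_params
from h import *
p,d=snapshot("side"); q,e=snapshot("top")
cv2.imwrite("pics/both1.png",np.hstack([cv2.resize(p,(400,300),interpolation=3),cv2.resize(q,(400,300),interpolation=3)])[:,:,::-1])
s=ctrl.get_state()
for n in("side","top"):
    c=camera_params(n);A=R.from_rotvec(c['attitude']).as_matrix();x=c['camera_matrix']@(A.T@(s['position']-c['origin']));print(n,x[:2]/x[2])
print(s['position'],s['clock'],s['joint_pos'])
E
```

```text
side [266.64546182 182.82052754]
top [200.1666598  206.00452129]
[0.53805145 0.35395881 0.08699151] 1.5833 [-0.55741521  0.7138351  -0.1009626   1.56093366  0.08650718  0.86958737
  0.81970734]
```

View pics/both1.png

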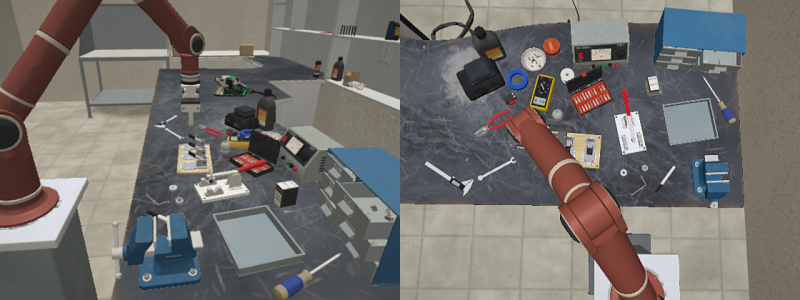

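```bash
python3 - <<'E'
from workcell import ctrl, snapshot,camera_params
from h import *
p,d=snapshot("side"); np.savez("s2.npz",p=p,d=d)
s=ctrl.get_state()
c=camera_params("side");A=R.from_rotvec(c['attitude']).as_matrix()
for P in[s['position'],[.540,.351,.067],[.5345,.267,.067],[.529,.183,.067]]:
    x=c['camera_matrix']@(A.T@(np.array(P)-c['origin']));print(x[:2]/x[2])
for v in range(160,184,2): print(v,[tuple((px2w("side",u,v,d=d[v,u])*1000).astype(int)) for u in(264,267,270)])
a=cv2.resize(p[140:215,215:327],None,fx=7,fy=7,interpolation=cv2.INTER_CUBIC); cv2.imwrite("pics/s2.png",a[:,:,::-1])
print(s['position'])
E
```

```text
[266.63077701 182.91291856]
[267.44761747 189.3297895 ]
[267.55925316 200.6791772 ]
[267.68712215 213.67891477]
160 [(np.int64(530), np.int64(332), np.int64(165)), (np.int64(538), np.int64(335), np.int64(164)), (np.int64(582), np.int64(828), np.int64(1))]
162 [(np.int64(530), np.int64(337), np.int64(158)), (np.int64(539), np.int64(340), np.int64(156)), (np.int64(581), np.int64(811), np.int64(-1))]
164 [(np.int64(530), np.int64(335), np.int64(152)), (np.int64(538), np.int64(332), np.int64(153)), (np.int64(579), np.int64(776), np.int64(2))]
166 [(np.int64(530), np.int64(337), np.int64(145)), (np.int64(538), np.int64(339), np.int64(144)), (np.int64(577), np.int64(759), np.int64(0))]
168 [(np.int64(530), np.int64(338), np.int64(139)), (np.int64(538), np.int64(336), np.int64(139)), (np.int64(575), np.int64(731), np.int64(0))]
170 [(np.int64(530), np.int64(339), np.int64(132)), (np.int64(538), np.int64(334), np.int64(134)), (np.int64(573), np.int64(707), np.int64(1))]
172 [(np.int64(529), np.int64(341), np.int64(126)), (np.int64(538), np.int64(333), np.int64(128)), (np.int64(572), np.int64(686), np.int64(0))]
174 [(np.int64(529), np.int64(343), np.int64(119)), (np.int64(538), np.int64(344), np.int64(118)), (np.int64(570), np.int64(666), np.int64(0))]
176 [(np.int64(546), np.int64(649), np.int64(-1)), (np.int64(557), np.int64(646), np.int64(0)), (np.int64(568), np.int64(641), np.int64(0))]
178 [(np.int64(545), np.int64(625), np.int64(0)), (np.int64(556), np.int64(626), np.int64(-1)), (np.int64(567), np.int64(622), np.int64(0))]
180 [(np.int64(544), np.int64(605), np.int64(0)), (np.int64(555), np.int64(607), np.int64(-1)), (np.int64(565), np.int64(596), np.int64(2))]
182 [(np.int64(542), np.int64(586), np.int64(-1)), (np.int64(553), np.int64(577), np.int64(2)), (np.int64(564), np.int64(582), np.int64(0))]
[0.53798969 0.35374212 0.08678108]
```

View pics/s2.png

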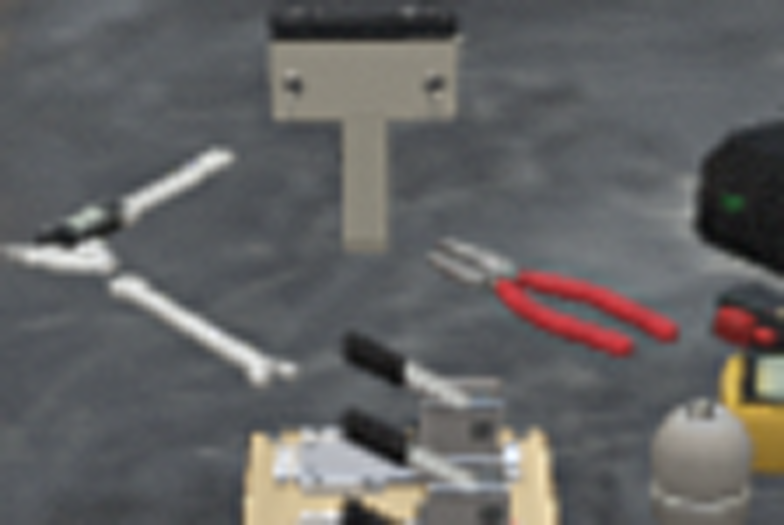

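```bash
python3 - <<'E'
from workcell import ctrl, snapshot,camera_params
from h import *
f=np.load("side0.npz");p,d=f['p'],f['d']
c=camera_params("side");A=R.from_rotvec(c['attitude']).as_matrix()
x=c['camera_matrix']@(A.T@(np.array([.274,.5886,.192])-c['origin']));print(x[:2]/x[2])
a=cv2.resize(p[70:145,135:235],None,fx=7,fy=7,interpolation=cv2.INTER_CUBIC)
b=np.zeros((525,100,3),np.uint8)
cv2.imwrite("pics/s0c.png",a[:,:,::-1])
# finger 3D points
P=np.array([px2w("side",u,v,d=d[v,u]) for v in range(85,140) for u in range(150,215) if 0<d[v,u]<1.9])
print(len(P));P=P[P[:,2]<.3]
i=np.argsort(P[:,2])[:25];print(P[i].round(3))
E
```

```text
[183.29235674 131.11010421]
1032
[[0.262 0.54  0.218]
 [0.256 0.54  0.218]
 [0.26  0.539 0.218]
 [0.304 0.633 0.219]
 [0.291 0.632 0.219]
 [0.302 0.629 0.22 ]
 [0.298 0.629 0.22 ]
 [0.246 0.546 0.22 ]
 [0.295 0.628 0.22 ]
 [0.25  0.542 0.221]
 [0.264 0.536 0.222]
 [0.288 0.635 0.222]
 [0.254 0.535 0.222]
 [0.298 0.632 0.223]
 [0.257 0.534 0.223]
 [0.261 0.534 0.223]
 [0.291 0.631 0.223]
 [0.305 0.629 0.223]
 [0.295 0.629 0.223]
 [0.302 0.627 0.224]
 [0.263 0.541 0.224]
 [0.308 0.635 0.225]
 [0.288 0.636 0.225]
 [0.295 0.634 0.226]
 [0.248 0.534 0.226]]
```

View pics/s0c.png

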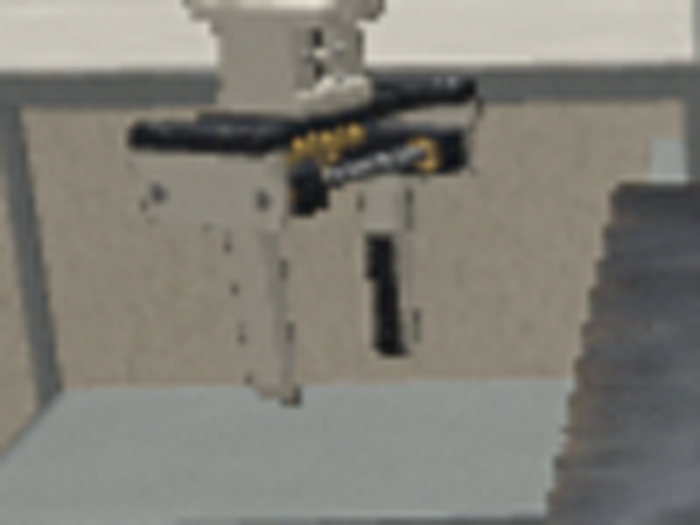

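apply_moves --pt "1 -1 -1 4 0 0 0" --pt "1 -2.6 -2 9 0 0 0" --pt "1 -2.6 -2 14 0 0 0" --pt "1 -2.6 -2 17 0 0 0" --pt "1 -2.6 -2 19 0 0 0" --pt "1 -2.6 -2 21 0 0 0" --pt "1 -2.6 -2 21 0 0 0" --pt "1 -2.6 -2 21 0 0 0"

```text
clock: 2.3
position: [0.5404, 0.3512, 0.0649]
eef_rot: [-0.098, -3.14, 0.0]
contact_force: [-0.4, 0.4, 0.6]
opening: 0.004
grasp_force: 0.0
```

apply_moves --pt "1 0 0 1 0 0 0" --pt "1 0 0 2 0 0 0" --pt "1 0 0 3 0 0 0" --pt "1 0 0 4 0 0 0" --pt "1 0 0 4 0 0 0" --pt "1 0 0 4 0 0 0" --pt "1 0 0 4 0 0 0" --pt "1 0 0 4 0 0 0"

```text
clock: 2.97
position: [0.5405, 0.3511, 0.0611]
eef_rot: [0.098, 3.14, 0.0]
contact_force: [0.0, 0.2, 0.2]
opening: 0.007
grasp_force: 0.0
```

```bash
python3 - <<'E'
from workcell import ctrl, snapshot,camera_params
from h import *
p,d=snapshot("side")
s=ctrl.get_state();print(s['position'],s['contact_force'])
for v in range(172,194): print(v,[tuple(int(round(k*1000)) for k in px2w("side",u,v,d=d[v,u])) for u in(264,267,269)])
E
```

```text
[0.54042802 0.35109079 0.06106084] [ 0.19277244  0.37780275 -0.4369181 ]
172 [(549, 691, 0), (538, 330, 130), (544, 331, 129)]
173 [(549, 680, 0), (538, 334, 125), (544, 334, 125)]
174 [(548, 671, -1), (538, 332, 123), (544, 332, 123)]
175 [(547, 658, 0), (538, 336, 119), (544, 336, 118)]
176 [(546, 640, 2), (538, 334, 116), (544, 335, 116)]
177 [(546, 637, -1), (538, 337, 112), (544, 334, 113)]
178 [(545, 623, 1), (538, 336, 109), (544, 336, 109)]
179 [(545, 615, 0), (538, 337, 106), (544, 334, 107)]
180 [(544, 601, 1), (538, 337, 102), (544, 334, 103)]
181 [(544, 597, -1), (538, 337, 99), (544, 335, 100)]
182 [(543, 581, 1), (538, 338, 96), (544, 337, 96)]
183 [(542, 576, -1), (538, 342, 91), (544, 339, 92)]
184 [(541, 561, 1), (552, 561, 1), (559, 564, 0)]
185 [(541, 552, 1), (552, 557, -1), (559, 554, 0)]
186 [(540, 547, -1), (551, 541, 1), (558, 543, 0)]
187 [(530, 359, 72), (550, 533, 1), (558, 538, -1)]
188 [(530, 352, 71), (539, 356, 69), (557, 524, 0)]
189 [(529, 342, 72), (538, 348, 69), (545, 357, 66)]
190 [(529, 341, 69), (538, 348, 66), (545, 351, 65)]
191 [(529, 345, 65), (538, 338, 67), (544, 340, 66)]
192 [(537, 489, 1), (538, 336, 65), (544, 337, 64)]
193 [(536, 480, 1), (547, 481, 0), (544, 341, 59)]
```

apply_moves --pt "1 0 0 4 0 0 0" --pt "1 0 0 8 0 0 0" --pt "1 0 0 11 0 0 0" --pt "1 0 0 14 0 0 0" --pt "1 0 0 16 0 0 0" --pt "1 0 0 17 0 0 0" --pt "1 0 0 18 0 0 0" --pt "1 0 0 18 0 0 0"

```text
clock: 3.68
position: [0.5405, 0.3512, 0.0431]
eef_rot: [0.098, 3.14, 0.0]
contact_force: [0.1, -0.3, 2.2]
opening: 0.008
grasp_force: 0.7
```

apply_moves --pt "1 0 0 0.5 0 0 0" --pt "1 0 0 1 0 0 0" --pt "1 0 0 1.5 0 0 0" --pt "1 0 0 2 0 0 0" --pt "1 0 0 2.5 0 0 0" --pt "1 0 0 3 0 0 0" --pt "1 0 0 3 0 0 0" --pt "1 0 0 3 0 0 0"

```text
clock: 4.35
position: [0.5404, 0.3513, 0.0401]
eef_rot: [-0.098, -3.14, -0.0]
contact_force: [-0.9, -0.5, 2.8]
opening: 0.003
grasp_force: 1.1
```

apply_moves --pt "1 0 0 0.5 0 0 0" --pt "1 0 0 1 0 0 0" --pt "1 0 0 1.5 0 0 0" --pt "1 0 0 2 0 0 0" --pt "1 0 0 2.5 0 0 0" --pt "1 0 0 3 0 0 0" --pt "1 0 0 3 0 0 0" --pt "1 0 0 3 0 0 0"

```text
clock: 5.02
position: [0.5404, 0.3512, 0.0371]
eef_rot: [-0.098, -3.14, -0.0]
contact_force: [0.1, -0.7, 3.6]
opening: 0.004
grasp_force: 1.6
```

apply_moves --pt "1 0 0 0.8 0 0 0" --pt "1 0 0 1.6 0 0 0" --pt "1 0 0 2.4 0 0 0" --pt "1 0 0 3.2 0 0 0" --pt "1 0 0 4 0 0 0" --pt "1 0 0 5 0 0 0" --pt "1 0 0 5 0 0 0" --pt "1 0 0 5 0 0 0"

```text
clock: 5.68
position: [0.5401, 0.3512, 0.032]
eef_rot: [-0.098, -3.14, 0.0]
contact_force: [-1.5, -0.6, 4.6]
opening: 0.003
grasp_force: 2.3
```

apply_moves --pt "1 0 0 1 0 0 0" --pt "1 0 0 2 0 0 0" --pt "1 0 0 3 0 0 0" --pt "1 0 0 4 0 0 0" --pt "1 0 0 5 0 0 0" --pt "1 0 0 6 0 0 0" --pt "1 0 0 7 0 0 0" --pt "1 0 0 7 0 0 0"

```text
clock: 6.35
position: [0.5395, 0.3512, 0.0246]
eef_rot: [-0.097, -3.138, 0.001]
contact_force: [-1.7, 0.3, 3.7]
opening: 0.003
grasp_force: 1.7
```

apply_moves --pt "1 0 0 0.5 0 0 0" --pt "1 0 0 1 0 0 0" --pt "1 0 0 1.5 0 0 0" --pt "1 0 0 2 0 0 0" --pt "1 0 0 2.5 0 0 0" --pt "1 0 0 3 0 0 0" --pt "1 0 0 3 0 0 0" --pt "1 0 0 3 0 0 0"

```text
clock: 7.02
position: [0.5407, 0.3505, 0.0216]
eef_rot: [0.098, 3.14, -0.001]
contact_force: [0.2, -0.2, -0.2]
opening: 0.005
grasp_force: 0.0
```

apply_moves --pt "1 0 0 -20 0 0 0" --pt "1 0 -5 -38 0 0 0" --pt "1 0 -30 -38 0 0 0" --pt "1 0 -60 -36 0 0 0" --pt "1 0 -84 -33 0 0 0" --pt "1 0 -84 -29 0 0 0" --pt "1 0 -84 -26 0 0 0" --pt "1 0 -84 -24 0 0 0"

```text
clock: 7.68
position: [0.5353, 0.268, 0.0458]
eef_rot: [0.097, 3.14, 0.001]
contact_force: [0.8, 0.4, 0.4]
opening: 0.004
grasp_force: 0.5
```

```bash
python3 - <<'E'
from workcell import ctrl, snapshot
from h import *
p,d=snapshot("side")
s=ctrl.get_state();print(s['position'],s['contact_force'])
a=cv2.resize(p[160:250,225:345],None,fx=6,fy=6,interpolation=cv2.INTER_CUBIC); cv2.imwrite("pics/s3.png",a[:,:,::-1])
E
```

```text
[0.5350554  0.26847201 0.04547377] [1.51922318 0.29667425 1.81708597]
```

View pics/s3.png

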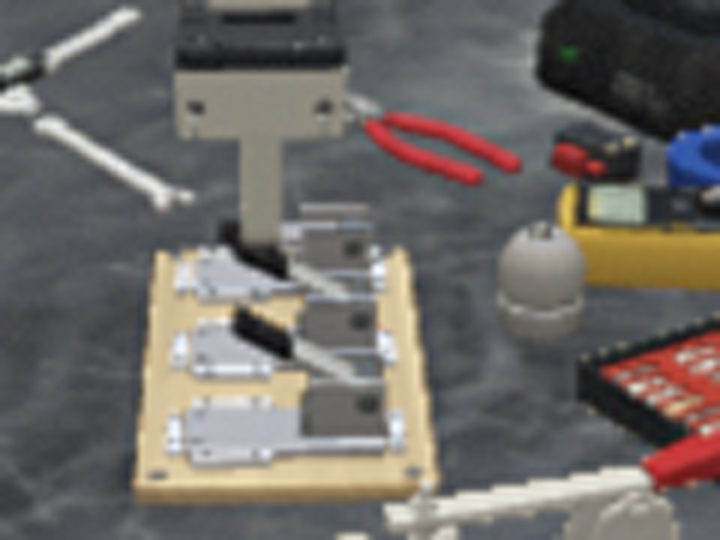

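The left lever is down. The fingertips now sit on the middle pad at about (260,245), so I'll press slowly.

apply_moves --pt "1 0 0 0.5 0 0 0" --pt "1 0 0 1 0 0 0" --pt "1 0 0 1.5 0 0 0" --pt "1 0 0 2 0 0 0" --pt "1 0 0 2.5 0 0 0" --pt "1 0 0 2.5 0 0 0" --pt "1 0 0 2.5 0 0 0" --pt "1 0 0 2.5 0 0 0"

```text
clock: 8.4
position: [0.5354, 0.2678, 0.0437]
eef_rot: [0.097, 3.139, 0.001]
contact_force: [-0.1, 1.0, 1.8]
opening: 0.004
grasp_force: 0.8
```

apply_moves --pt "1 0 0 0.5 0 0 0" --pt "1 0 0 1 0 0 0" --pt "1 0 0 1.5 0 0 0" --pt "1 0 0 2 0 0 0" --pt "1 0 0 2 0 0 0" --pt "1 0 0 2 0 0 0" --pt "1 0 0 2 0 0 0" --pt "1 0 0 2 0 0 0"

```text
clock: 9.07
position: [0.5351, 0.2673, 0.0416]
eef_rot: [-0.098, -3.14, 0.0]
contact_force: [-0.1, 0.5, 2.4]
opening: 0.005
grasp_force: 1.2
```

apply_moves --pt "1 0 0 0.5 0 0 0" --pt "1 0 0 1 0 0 0" --pt "1 0 0 2 0 0 0" --pt "1 0 0 3 0 0 0" --pt "1 0 0 3.5 0 0 0" --pt "1 0 0 4 0 0 0" --pt "1 0 0 4 0 0 0" --pt "1 0 0 4 0 0 0"

```text
clock: 9.73
position: [0.535, 0.267, 0.0376]
eef_rot: [-0.098, -3.14, 0.001]
contact_force: [-0.8, -0.4, 5.1]
opening: 0.005
grasp_force: 2.0
```

apply_moves --pt "1 0 0 0.5 0 0 0" --pt "1 0 0 1 0 0 0" --pt "1 0 0 2 0 0 0" --pt "1 0 0 3 0 0 0" --pt "1 0 0 3.5 0 0 0" --pt "1 0 0 4 0 0 0" --pt "1 0 0 4 0 0 0" --pt "1 0 0 4 0 0 0"

```text
clock: 10.4
position: [0.5347, 0.2671, 0.0337]
eef_rot: [-0.098, -3.139, 0.001]
contact_force: [-2.2, -0.2, 6.9]
opening: 0.006
grasp_force: 2.8
```

apply_moves --pt "1 0 0 0.5 0 0 0" --pt "1 0 0 1 0 0 0" --pt "1 0 0 1.5 0 0 0" --pt "1 0 0 2 0 0 0" --pt "1 0 0 2.5 0 0 0" --pt "1 0 0 3 0 0 0" --pt "1 0 0 3 0 0 0" --pt "1 0 0 3 0 0 0"

```text
clock: 11.07
position: [0.5342, 0.2672, 0.0308]
eef_rot: [-0.097, -3.138, 0.001]
contact_force: [-2.0, -0.8, 6.9]
opening: 0.005
grasp_force: 3.2
```

Past the peak, so it's sound. I'll press it on down to where the first one snapped.

apply_moves --pt "1 0 0 1 0 0 0" --pt "1 0 0 2 0 0 0" --pt "1 0 0 3 0 0 0" --pt "1 0 0 4 0 0 0" --pt "1 0 0 5 0 0 0" --pt "1 0 0 6 0 0 0" --pt "1 0 0 6 0 0 0" --pt "1 0 0 6 0 0 0"

```text
clock: 11.73
position: [0.534, 0.2672, 0.0243]
eef_rot: [-0.097, -3.138, 0.001]
contact_force: [-2.7, -0.8, 4.8]
opening: 0.002
grasp_force: 2.2
```

apply_moves --pt "1 0 0 0.5 0 0 0" --pt "1 0 0 1 0 0 0" --pt "1 0 0 1.5 0 0 0" --pt "1 0 0 2 0 0 0" --pt "1 0 0 2.5 0 0 0" --pt "1 0 0 3 0 0 0" --pt "1 0 0 3 0 0 0" --pt "1 0 0 3 0 0 0"

```text
clock: 12.4
position: [0.5355, 0.2669, 0.0212]
eef_rot: [0.098, 3.14, -0.001]
contact_force: [-0.3, 0.7, -0.2]
opening: 0.006
grasp_force: 0.0
```

apply_moves --pt "1 0 0 -25 0 0 0" --pt "1 0 0 -50 0 0 0" --pt "-0.3 -10 -20 -58 0 0 0" --pt "-0.3 -20 -50 -58 0 0 0" --pt "-0.3 -33 -84 -58 0 0 0" --pt "-0.3 -33 -84 -55 0 0 0" --pt "-0.3 -33 -84 -55 0 0 0" --pt "-0.3 -33 -84 -55 0 0 0"

```text
clock: 13.07
position: [0.5627, 0.1816, 0.0763]
eef_rot: [-0.099, -3.139, -0.001]
contact_force: [-0.3, 0.9, 0.3]
opening: 0.385
grasp_force: 0.0
```

```bash
python3 - <<'E'
from workcell import ctrl, snapshot
from h import *
p,d=snapshot("side")
s=ctrl.get_state();print(s['position'],s['contact_force'],s['opening'])
a=cv2.resize(p[160:250,225:345],None,fx=6,fy=6,interpolation=cv2.INTER_CUBIC); cv2.imwrite("pics/s4.png",a[:,:,::-1])
E
```

```text
[0.5624207  0.18288451 0.07644713] [-0.06233524 -0.59264915 -0.34913619] 0.4329592436746471
```

View pics/s4.png

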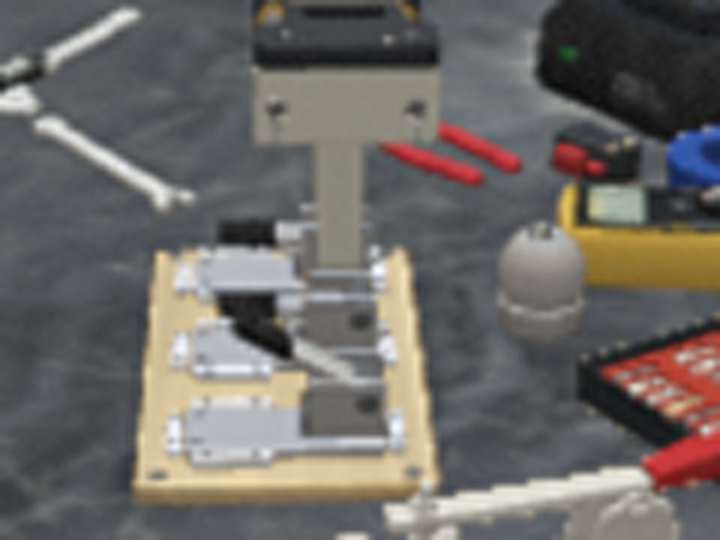

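Both sound levers lie flat (pads at (245,230) and (245,300)), and only the right one is up. Next I descend on it.

apply_moves --pt "-0.3 0 -1 8 0 0 0" --pt "-0.3 0 -1 16 0 0 0" --pt "-0.3 0 -1 24 0 0 0" --pt "-0.3 0 -1 32 0 0 0" --pt "-0.3 0 -1 40 0 0 0" --pt "-0.3 0 -1 46 0 0 0" --pt "-0.3 0 -1 50 0 0 0" --pt "-0.3 0 -1 50 0 0 0"

```text
clock: 13.78
position: [0.5621, 0.1801, 0.0253]
eef_rot: [-0.098, -3.138, 0.001]
contact_force: [-0.7, 0.6, -0.1]
opening: 0.649
grasp_force: 0.0
```

apply_moves --pt "-0.3 0 0 5 0 0 0" --pt "-0.3 0 0 10 0 0 0" --pt "-0.3 0 0 15 0 0 0" --pt "-0.3 0 0 20 0 0 0" --pt "-0.3 0 0 24 0 0 0" --pt "-0.3 0 0 27 0 0 0" --pt "-0.3 0 0 28 0 0 0" --pt "-0.3 0 0 28 0 0 0"

```text
clock: 14.45
position: [0.5626, 0.1803, -0.0018]
eef_rot: [-0.098, -3.14, 0.0]
contact_force: [-0.4, -0.1, -0.2]
opening: 0.652
grasp_force: 0.0
```

apply_moves --pt "-0.3 0 0.5 1 0 0 0" --pt "-0.3 0 0.5 3 0 0 0" --pt "1 0 0.5 3 0 0 0" --pt "1 0 0.5 3 0 0 0" --pt "1 0 0.5 3 0 0 0" --pt "1 0 0.5 3 0 0 0" --pt "1 0 0.5 3 0 0 0" --pt "1 0 0.5 3 0 0 0"

```text
clock: 15.12
position: [0.563, 0.1811, -0.0044]
eef_rot: [0.097, 3.14, 0.0]
contact_force: [0.0, 0.6, 0.0]
opening: 0.322
grasp_force: 30.0
```

apply_moves --pt "1 0 0 0 0 0 0" --pt "1 0 0 0 0 0 0" --pt "1 0 0 -2 0 0 0" --pt "1 0 0 -4 0 0 0" --pt "1 0 0 -8 0 0 0" --pt "1 0 0 -12 0 0 0" --pt "1 0 0 -16 0 0 0" --pt "1 0 0 -20 0 0 0"

```text
clock: 15.78
position: [0.5628, 0.1808, 0.016]
eef_rot: [-0.098, -3.14, 0.0]
contact_force: [0.4, -0.4, -3.4]
opening: 0.323
grasp_force: 30.0
```

The latch is lifted: the load reads 3.4 N and the opening is 30 mm. I'll raise it well above the fixture before carrying it across.

apply_moves --pt "1 0 0 -10 0 0 0" --pt "1 0 0 -30 0 0 0" --pt "1 0 0 -53 0 0 0" --pt "1 0 0 -78 0 0 0" --pt "1 0 0 -103 0 0 0" --pt "1 0 0 -126 0 0 0" --pt "1 -2 -6 -144 0 0 0" --pt "1 -7 -18 -155 0 0 0"

```text
clock: 16.45
position: [0.5688, 0.1654, 0.1741]
eef_rot: [0.091, 3.137, 0.006]
contact_force: [0.3, 1.2, -3.5]
opening: 0.32
grasp_force: 30.0
```

apply_moves --pt "1 -8 -20 0 0 0 0" --pt "1 -17 -44 0 0 0 0" --pt "1 -27 -71 0 0 0 0" --pt "1 -37 -99 0 0 0 0" --pt "1 -47 -127 0 0 0 0" --pt "1 -57 -155 0 0 0 0" --pt "1 -67 -183 0 0 0 0" --pt "1 -77 -211 0 0 0 0"

```text
clock: 17.12
position: [0.6323, -0.0544, 0.1713]
eef_rot: [-0.098, -3.14, 0.0]
contact_force: [1.0, -0.0, -4.3]
opening: 0.321
grasp_force: 30.0
```

apply_moves --pt "1 -10 -28 0 0 0 0" --pt "1 -20 -56 0 0 0 0" --pt "1 -30 -82 0 0 0 0" --pt "1 -40 -106 0 0 0 0" --pt "1 -48 -128 0 0 0 0" --pt "1 -55 -145 0 0 0 0" --pt "1 -60 -156 0 0 0 0" --pt "1 -61 -159 0 0 0 0"

```text
clock: 17.78
position: [0.6828, -0.2194, 0.1705]
eef_rot: [-0.104, -3.139, 0.004]
contact_force: [-0.1, -0.6, -2.7]
opening: 0.324
grasp_force: 30.0
```

```bash
python3 - <<'E'
from workcell import ctrl, snapshot
from h import *
p,d=snapshot("side");q,e=snapshot("top")
s=ctrl.get_state();print(s['position'],s['contact_force'],s['opening'],s['eef_rot'])
cv2.imwrite("pics/both2.png",np.hstack([cv2.resize(p,(400,300),interpolation=3),cv2.resize(q,(400,300),interpolation=3)])[:,:,::-1])
E
```

```text
[ 0.68284231 -0.21589334  0.17052309] [ 0.1334183   0.10743027 -3.12554508] 0.32073767697270533 [-9.98593577e-02 -3.13912762e+00 -4.22247777e-04]
```

View pics/both2.png

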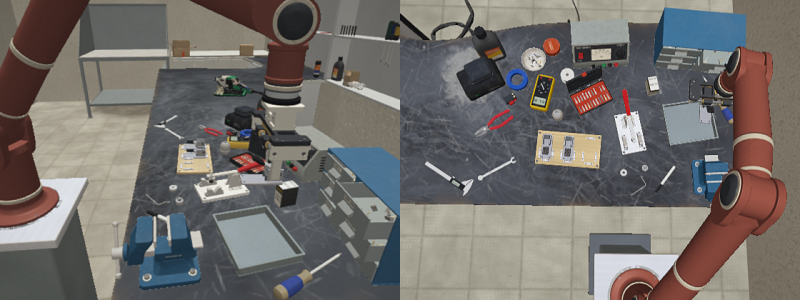

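The latch hangs level over the tray with its lever up, clear of the fixture. I'll lower it.

apply_moves --pt "1 0 0 10 0 0 0" --pt "1 0 0 30 0 0 0" --pt "1 0 0 52 0 0 0" --pt "1 0 0 75 0 0 0" --pt "1 0 0 98 0 0 0" --pt "1 0 0 120 0 0 0" --pt "1 0 0 134 0 0 0" --pt "1 0 0 140 0 0 0"

```text
clock: 18.55
position: [0.6813, -0.2129, 0.0274]
eef_rot: [-0.094, -3.135, -0.004]
contact_force: [-1.0, -0.1, -4.2]
opening: 0.324
grasp_force: 30.0
```

apply_moves --pt "1 0 0 5 0 0 0" --pt "1 0 0 11 0 0 0" --pt "1 0 0 17 0 0 0" --pt "1 0 0 23 0 0 0" --pt "1 0 0 28 0 0 0" --pt "1 0 0 32 0 0 0" --pt "1 0 0 35 0 0 0" --pt "1 0 0 36 0 0 0"

```text
clock: 19.22
position: [0.6831, -0.2154, -0.0061]
eef_rot: [-0.098, -3.139, -0.0]
contact_force: [0.0, 0.2, -3.7]
opening: 0.322
grasp_force: 30.0
```

apply_moves --pt "1 0 0 1 0 0 0" --pt "1 0 0 2 0 0 0" --pt "1 0 0 3 0 0 0" --pt "1 0 0 4 0 0 0" --pt "1 0 0 4.5 0 0 0" --pt "1 0 0 5 0 0 0" --pt "1 0 0 5 0 0 0" --pt "1 0 0 5 0 0 0"

```text
clock: 19.88
position: [0.6834, -0.2154, -0.0104]
eef_rot: [-0.098, -3.14, 0.0]
contact_force: [-1.0, 0.9, -4.4]
opening: 0.322
grasp_force: 30.0
```

apply_moves --pt "1 0 0 0.5 0 0 0" --pt "1 0 0 1 0 0 0" --pt "1 0 0 1.5 0 0 0" --pt "1 0 0 1.5 0 0 0" --pt "1 0 0 1.5 0 0 0" --pt "1 0 0 1.5 0 0 0" --pt "1 0 0 1.5 0 0 0" --pt "1 0 0 1.5 0 0 0"

```text
clock: 20.55
position: [0.6836, -0.2154, -0.0113]
eef_rot: [0.098, 3.14, -0.0]
contact_force: [-2.0, 0.9, 3.5]
opening: 0.32
grasp_force: 30.0
```

It's down on the floor: the force changed from -4.4 to +3.5 N. I'll open and withdraw upward.

apply_moves --pt "-0.3 0 0 0 0 0 0" --pt "-0.3 0 0 0 0 0 0" --pt "-0.3 0 0 0 0 0 0" --pt "-0.3 0 0 0 0 0 0" --pt "-0.3 0 0 0 0 0 0" --pt "-0.3 0 0 0 0 0 0" --pt "-0.3 0 0 0 0 0 0" --pt "-0.3 0 0 0 0 0 0"

```text
clock: 21.22
position: [0.6834, -0.2154, -0.012]
eef_rot: [-0.098, -3.14, 0.0]
contact_force: [0.3, -0.6, 0.2]
opening: 0.652
grasp_force: 0.0
```

apply_moves --pt "-0.3 0 0 -5 0 0 0" --pt "-0.3 0 0 -15 0 0 0" --pt "-0.3 0 0 -30 0 0 0" --pt "-0.3 0 0 -55 0 0 0" --pt "-0.3 0 0 -85 0 0 0" --pt "-0.3 0 0 -115 0 0 0" --pt "-0.3 0 0 -140 0 0 0" --pt "-0.3 0 0 -150 0 0 0"

```text
clock: 21.88
position: [0.6862, -0.2161, 0.1442]
eef_rot: [0.098, 3.131, -0.003]
contact_force: [0.1, -0.7, 1.4]
opening: 0.648
grasp_force: 0.0
```

apply_moves --pt "-0.3 0 0 -10 0 0 0" --pt "-0.3 0 0 -10 0 0 0" --pt "-0.3 0 0 -10 0 0 0" --pt "-0.3 0 0 -10 0 0 0" --pt "-0.3 0 0 -10 0 0 0" --pt "-0.3 0 0 -10 0 0 0" --pt "-0.3 0 0 -10 0 0 0" --pt "-0.3 0 0 -10 0 0 0"

```text
clock: 22.55
position: [0.6832, -0.2153, 0.1474]
eef_rot: [-0.098, -3.139, -0.0]
contact_force: [0.3, 0.0, -0.3]
opening: 0.653
grasp_force: 0.0
```

```bash
python3 - <<'E'
from workcell import ctrl, snapshot
from h import *
p,d=snapshot("side")
s=ctrl.get_state();print(s['position'],s['contact_force'],s['opening'])
a=cv2.resize(p[165:395,225:435],None,fx=2.6,fy=2.6,interpolation=3)
cv2.imwrite("pics/end.png",a[:,:,::-1])
E
```

```text
[ 0.6832972  -0.21535255  0.14759195] [-0.75107611 -0.28965138  0.20930153] 0.6488054808649419
```

View pics/end.png

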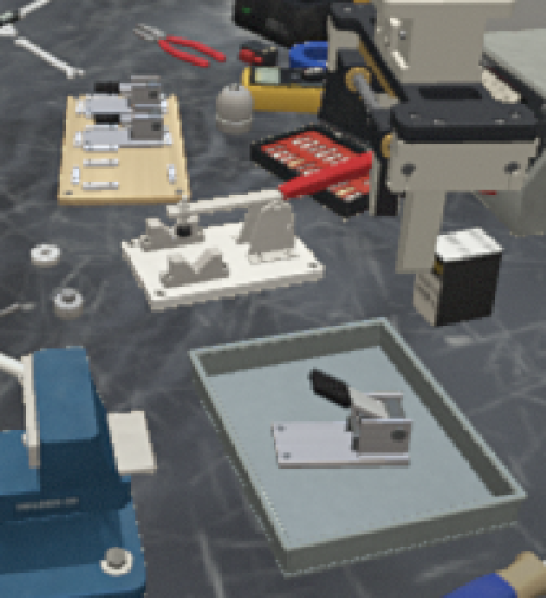

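The faulty latch sits flat in the tray at (345,430) with its lever up. The two sound ones are shut in their nests at (120,100), and the arm is clear of everything.

```bash
python3 -c "
from workcell import ctrl
print(ctrl.sign_off())"
```

```text
the job is handed in; nothing more can be done
None
```

Job handed in at about 23 s: the left and middle latches are snapped shut in their nests (read at most about 7 N), and the right one is flat in the reject tray with its lever up; I took it as the faulty one by elimination and did not press it.

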